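Square up a glass mixing slab and weigh it down

ROBOT

A 7-joint arm with a two-finger parallel gripper is mounted at the origin on the work surface. World frame = base frame: x ahead of the robot, y to its left, z up, the work surface at z = 0. Lengths are in mm, angles in rad, forces in N, time in s.
With the tool pointing down it reaches from about 350 to 900 mm from the base axis. Payload 19.9 kg.
Tool frame: the origin (TCP) lies on the centre line of the jaws, within the pads' length; the fingertips stand 11 mm ahead of it and the grasp point (between the pads) lies 8 mm behind it; z points along the fingers, y is the direction in which the jaws open and shut (so a half turn about z gives the same grasp; the last joint's range is limited). The gripper opens to 85 mm and grips with 20 to 120 N. Pads are 22 mm wide; open, the fingers measure 114 mm over their backs; the gripper's body (76 mm by 85 mm) begins 54 mm behind the grasp point. The pads swing forward as they close: fully open they stand 13 mm farther back than shut.
Start: joints at [1.127, 0.417, -0.01, 1.614, 0.005, 1.111, -0.053], TCP at [244.991, -574.962, 242.26] pointing down, gripper open.
Joint ranges: [-2.81, 2.81], [-0.39, 2.02], [-1.27, 1.25], [0.06, 2.57], [-1.19, 4.33], [0.19, 2], [-2.82, 2.82]. Speed limits (rad/s): [1.89, 1.89, 2.39, 2.39, 3.01, 3.01, 3.01].

INTERFACE

Orientations are given as a rotation vector (axis times angle).
In Python, from cell import manip gives the robot as it stands.
- The arm moves only by the tool carry_out, never from a script. Its argument "targets" is a list of rows, each a list of 7 numbers: the turn, a rotation vector about the tool's x, y, z in units of 6 degrees (1.0 is 6 degrees), then the shift along the tool's x, y, z in units of 25 mm (1.0 is 25 mm), then the opening, from 0 (shut) to 1 (fully open). In form: [[wx, wy, wz, dx, dy, dz, fingers], ...]. A call has exactly 10 rows; each row shifts and turns the commanded pose from where the row before left it, along the tool's axes as they then stand; what a row does not reach is not made up. A row lasts 1/10 s, in which the tool goes at most 50 mm and 8.59 degrees, less where a joint would pass 70% of its speed; a pose out of reach is approached as far as the arm can. A call is refused whole if a number of a shift passes 1 or a number of a turn 1, either way. A call with a gripper value outside its range is refused whole. The fingers move at their own pace and stop on an object; the grip force is fixed at half the most. Time passes only in rows, so rows that do not move let the fingers close, or fill a call up. It gives the time, the measured TCP pose, the force and the opening at its end, in the units of the state.
- manip.state(): the state, without advancing time (a new reading comes with each control period).
- manip.grab_frame(name): name is "side" or "top" or "wrist"; returns a dict with "image" (420x560x3 uint8, red, green, blue), "fx", "fy", "cx", "cy" (pixels), "rvec" (rotation vector, rad) and "tvec" (3), from world to camera coordinates, as OpenCV has them; the wrist camera has in their place "mount" (4x4, takes a point from camera to tool coordinates, whose origin is the TCP and whose axes are the flange's). Camera axes: x right, y down, z forward; pixel columns grow to the right and rows downward; lengths in mm; the calibration is good to about 2 mm. The wrist camera is an equidistant fisheye: a pixel r from the principal point sees the ray r / f radians off the axis. A picture is of the moment at which its call begins: read the wrist's pose just before it. There is no depth.
- manip.close_job(): hands the job in, once; it reports no verdict.
The state is a dict: "time_s": time; "joint_positions": joint angles; "joint_velocities": joint speeds; "joint_efforts": joint torques, N m; "position": TCP position; "ee_rot": TCP orientation; "wrist_force": force on the tool from outside, world axes, zero at the start; "wrist_torque": the same for the moment, N m; "opening": finger opening in mm.
Only numpy, scipy, OpenCV 4.12 (cv2) and the standard library are available. Lean on these libraries where they do the work, as an engineer would, in place of code of your own. Each camera call takes 0.05 s, during which the arm holds its last target. There are 200 camera calls.

TASK

The white glass mixing slab lies half under the low stock rack at the back of the green squaring board. Press lightly on its top with the fingertips and slide it out towards the robot and over to the left fence, without lifting it, until its front edge lies flush along the front stop and its left edge flush along the fence; glass chips, so press no harder than it needs. Then set the brass weight down gently on the slab, wholly on it, to hold it there, let go and leave everything else on the counter alone.

Things in the scene. Friction and masses are not known exactly. Their poses are not given: they have to be found in the camera images.
- board: Fixed squaring board: green cutting mat 310 (x) x 250 (y) x 12 mm, its top 12 mm above the counter. Origin: centre of its underside; -x is its front (towards the robot), +y its left. Aluminium front stop along the whole front edge, inner face at x = -143; aluminium fence along the left edge, inner face at y = +113, from x = -143 to +5. Hard and stiff to press on.
- stop (a point): Middle of the top inner edge of the front stop. Stop and fence both stand 8 mm above the mat and are 12 mm thick. Axes as the board's.
- rack_mouth (a point): Middle of the top front edge of the dark steel stock rack, fixed over the back of the board: 57 mm above the counter, from here 145 mm back, as wide as the board. Closed at the sides (inner faces 117 mm either side) and behind; under its floor 16 mm are free above the mat. Axes as the board's.
- corner (a point): Point on the top of the mat in the inner corner where the front stop meets the left fence; axes as the board's (x to the rack, y to the left). The slab is home when slab_front_left is here and the slab is square with the board.
- slab: Loose white glass slab, 170 (x, front to back) x 120 (y) x 8 mm, 0.28 to 0.52 kg, flat on the mat, a little skewed, 60 to 95 mm of it in the open, the rest under the rack. Origin: centre of its underside; -x to its front edge, +y left, z up. Friction on the mat about 0.2, fingers on it 0.4 or more: 10 N of press draws it. It breaks under finger loads over 20 N, even a knock: touch down at 5 mm/s.
- slab_front_left (a point): Front left corner of the slab, at its underside.
- slab_front_right (a point): Front right corner of the slab, at its underside.
- slab_back_left (a point): Back left corner of the slab (under the rack at first), at its underside.
- weight: Loose brass paperweight, 0.3 to 0.55 kg, upright: a disc of diameter 52 mm and 22 mm high, a neck of diameter 20 mm up to 34 mm, and on top a round knob of diameter 28 mm from 38 to 56 mm high, whole height 58 mm. Origin: centre of its underside; z up. Stands on the counter to the right of the board. Set down on the slab with no more than 30 N.
- paint_jar: Bystander: round paint jar with red label and white cap, diameter 56, height 75 mm, standing on the counter to the right. Leave alone. Origin: centre of its underside.
- brush_cup: Bystander: black cup of brushes and pens, diameter 72, cup 90 mm high, brushes to 165 mm, to the left of the board. Leave alone. Origin: centre of its underside.

How it is judged:
By the outcome, as a careful person would: the job done as asked, in the order asked, and still so for the second after the job is handed in, with the robot touching nothing.
It also fails if it takes over 72 s, if anything falls off the work surface, if the arm or the gripper's body presses on something with over 40 N, if the wrist force passes 120 N, or if a joint passes its speed limit or range.

## Working session

There is one attempt and no reset: what is moved stays moved. The work goes in short steps, Python scripts to look and compute and a tool call to move; the robot and the scene stay as the last step left them, time stands still between calls to the robot, and variables do not carry over. Pictures are saved under pics/ and viewed, about 8 in all and at most 12, crops included, and the job is handed in when it is done.

Besides the shell and the picture viewer there is one more tool, called after "Request:" by a JSON object that holds its "op" and its "data". carry_out: Moves the arm, as the interface text tells. Its arguments: {"type":"object","properties":{"targets":{"type":"array"}},"required":["targets"]}

```bash
mkdir -p pics; ls; python3 - <<'E'
from cell import manip
import cv2
s=manip.state();print({k:s[k] for k in('time_s','position','ee_rot','wrist_force','opening')})
for n in('top','side'):
    f=manip.grab_frame(n);cv2.imwrite(f'pics/{n}0.png',f['image'][:,:,::-1])
    print(n,{k:f[k] for k in f if k!='image'})
E
```

```text
pics
{'time_s': 0.0, 'position': array([ 244.842904  , -574.67924813,  241.66172652]), 'ee_rot': array([-3.07693663e+00, -6.28155487e-01,  5.07401859e-04]), 'wrist_force': array([ 0.22744873, -0.00914259, -0.22675338]), 'opening': 85.35461505636917}
top {'fx': 398.7280457022277, 'fy': 398.7280457022277, 'cx': 284.0141833487684, 'cy': 210.93639892672223, 'rvec': array([ 2.19967404, -2.14257186,  0.08081369]), 'tvec': array([ 74.70342365, 572.53524946, 936.35440123])}
side {'fx': 439.18753498953777, 'fy': 439.18753498953777, 'cx': 281.83130461711335, 'cy': 214.19731375496445, 'rvec': array([ 0.17567479, -2.80682646,  1.29702487]), 'tvec': array([ 598.7651611 ,   45.7468474 , 1086.59231821])}
```

View pics/top0.png

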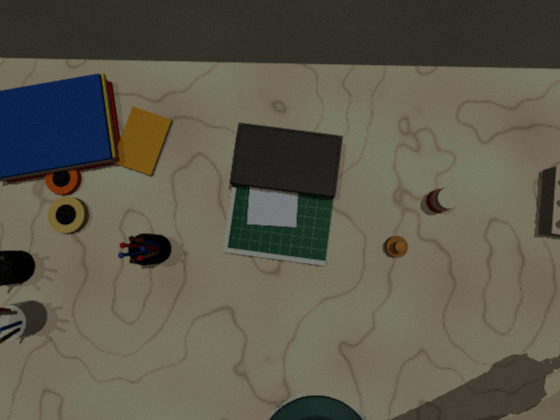

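View pics/side0.png

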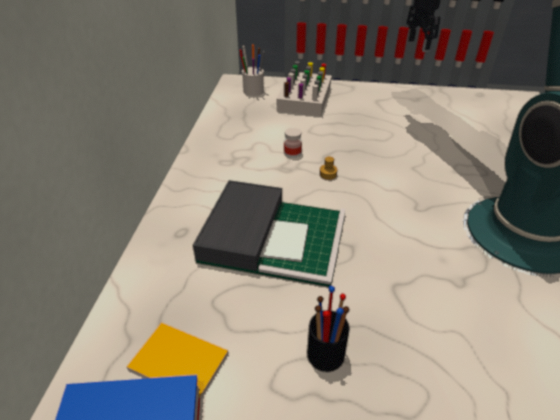

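The top view shows the slab at about (248–298, 190–227), the front stop along (228,250)–(325,263), the weight at (396,247) and the jar at (437,201). The side view agrees.

```bash
cat > h.py <<'E'
import numpy as np,cv2
from cell import manip
from scipy.spatial.transform import Rotation as R
def rays(f,px,pose=None):
    px=np.atleast_2d(np.array(px,float)); u=(px-[f['cx'],f['cy']])/[f['fx'],f['fy']]
    if 'mount' in f:
        r=np.linalg.norm(u,axis=1,keepdims=True)+1e-12
        d=np.hstack([u/r*np.sin(r),np.cos(r)])
        M=np.array(f['mount']);Rt=R.from_rotvec(pose[1]).as_matrix()
        return Rt@M[:3,3]+pose[0], (Rt@M[:3,:3]@d.T).T
    Rc=R.from_rotvec(f['rvec']).as_matrix()
    return -Rc.T@f['tvec'], np.hstack([u,np.ones((len(u),1))])@Rc
def onz(f,px,z,pose=None):
    o,d=rays(f,px,pose); return o+d*((z-o[2])/d[:,2])[:,None]
def proj(f,P,pose=None):
    P=np.atleast_2d(P).astype(float)
    M=np.array(f['mount']);Rt=R.from_rotvec(pose[1]).as_matrix()
    c=((P-pose[0])@Rt-M[:3,3])@M[:3,:3]
    rr=np.linalg.norm(c[:,:2],axis=1,keepdims=True);th=np.arctan2(rr,c[:,2:])
    return c[:,:2]/rr*th*[f['fx'],f['fy']]+[f['cx'],f['cy']]
def wrist(name,save=True):
    s=manip.state();f=manip.grab_frame('wrist')
    if save:cv2.imwrite(f'pics/{name}.png',f['image'][:,:,::-1])
    np.savez(f'{name}.npz',p=s['position'],r=s['ee_rot'],**f)
    return f,(s['position'],s['ee_rot'])
def load(name):
    d=np.load(f'{name}.npz');return d,(d['p'],d['r'])
E
python3 - <<'E'
from h import *
np.set_printoptions(precision=1,suppress=True)
f=manip.grab_frame('top');np.savez('top0.npz',**f)
print('stop outer corners z20',onz(f,[[227,250],[325,263]],20))
print('rack top front',onz(f,[[232,187],[336,196]],57))
print('slab front corners,z20',onz(f,[[247,224],[297,228]],20), 'slab at rack',onz(f,[[250,190],[299,194]],20))
print('weight knob z50',onz(f,[[397,246]],48), 'jar cap', onz(f,[[446,199]],75),'cup',onz(f,[[155,249]],90))
w=manip.grab_frame('wrist');print({k:w[k] for k in w if k!='image'})
E
```

```text
stop outer corners z20 [[472.9 224.5  20. ]
 [448.2 -11.7  20. ]]
rack top front [[620.9 212.9  57. ]
 [605.8 -31.2  57. ]]
slab front corners,z20 [[536.8 178.5  20. ]
 [530.3  57.3  20. ]] slab at rack [[619.9 174.1  20. ]
 [613.1  54.5  20. ]]
weight knob z50 [[ 493.2 -175.9   48. ]] jar cap [[ 602.9 -279.8   75. ]] cup [[471.8 375.3  90. ]]
{'fx': 325.19226210127806, 'fy': 325.19226210127806, 'cx': 280.34483730339446, 'cy': 210.0422749532223, 'mount': array([[   0. ,   -1. ,   -0.3,   67.5],
       [   1. ,    0. ,    0. ,    0.8],
       [  -0. ,   -0.3,    1. , -133.2],
       [   0. ,    0. ,    0. ,    1. ]])}
```

Request:
{"op": "carry_out", "data": {"targets": [[0,0,0.95,0,-1,0,1],[0,0,0.95,0,-1,0,1],[0,0,0.95,0,-1,0,1],[0,0,0.95,0,-1,0,1],[0,0,0.9,0,-1,0,1],[0,0,0,0.5,-1,0,1],[0,0,0,0.5,-1,0,1],[0,0,0,0.5,-1,0,1],[0,0,0,0.5,-1,0,1],[0,0,0,0.5,-1,0,1]]}}

```text
time_s: 1.2
position: [293.8, -333.8, 242.3]
ee_rot: [3.138, -0.14, -0.0]
wrist_force: [0.7, -0.6, -0.1]
opening: 85.1
```

Request:
{"op": "carry_out", "data": {"targets": [[0,0,0,0.5,-1,0,1],[0,0,0,0.5,-1,0,1],[0,0,0,0.5,-1,0,1],[0,0,0,0.5,-1,0,1],[0,0,0,0.5,-1,0,1],[0,0,0,0.5,-1,0,1],[0,0,0,0.5,-1,0.2,1],[0,0,0,0.5,-1,0.2,1],[0,0,0,0.5,-1,0.2,1],[0,0,0,0.5,-1,0.2,1]]}}

```text
time_s: 2.2
position: [440.6, -96.0, 222.1]
ee_rot: [3.138, -0.141, 0.0]
wrist_force: [-0.2, -0.5, -0.2]
opening: 85.8
```

Request:
{"op": "carry_out", "data": {"targets": [[0,0,0,0.5,-1,0.2,0.6],[0,0,0,0.5,-1,0.2,0.6],[0,0,0,0.5,-1,0.3,0.6],[0,0,0,0.5,-1,0.3,0.6],[0,0,0,0.5,-1,0.3,0.6],[0,0,0,0.5,-1,0.3,0.6],[0,0,0,0.1,-1,0.3,0.6],[0,0,0,0,-1,0.3,0.6],[0,0,0,0,0,0.2,0.6],[0,0,0,0,0,0,0.6]]}}

```text
time_s: 3.2
position: [534.7, 95.4, 161.5]
ee_rot: [3.138, -0.139, -0.002]
wrist_force: [-0.3, 0.1, -0.2]
opening: 51.2
```

```bash
python3 -c "
from h import *
f,p=wrist('w1')"
```

```text
(no output)
```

View pics/w1.png

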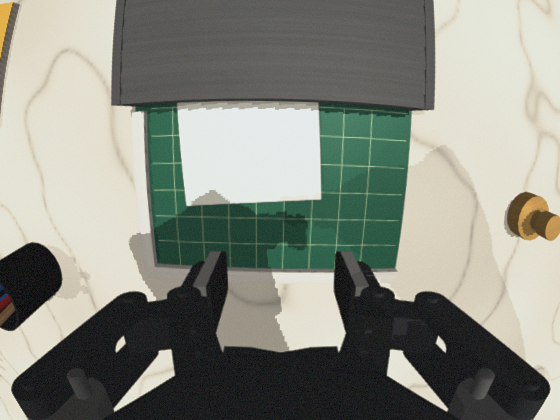

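The wrist view shows the slab's front corners at (187,206) and (321,199), the stop's inner edge at row ~268 from column 157 to 397, the fence's inner edge from (148,110) to (156,265), and the weight's knob at (548,227).

```bash
python3 - <<'E'
from h import *
np.set_printoptions(precision=1,suppress=True)
f,p=load('w1');im=f['image'].astype(int)
print(p[0])
hsv=cv2.cvtColor(f['image'],cv2.COLOR_RGB2HSV)
g=((hsv[...,0]>60)&(hsv[...,0]<95)&(hsv[...,1]>90)).astype(np.uint8)
# stop: last green row per column ; fence: first green col per row
def fit(pts,z):
    q=onz(f,pts,z,p);vx,vy,x,y=cv2.fitLine(q[:,:2].astype(np.float32),cv2.DIST_HUBER,0,.01,.01).ravel();return np.array([x,y]),np.array([vx,vy])
st=fit([[c,np.nonzero(g[:,c])[0].max()+.5] for c in list(range(235,330,4))+list(range(365,390,3))],12)
fe=fit([[np.nonzero(g[r])[0].min()-.5,r] for r in range(120,255,4)],12)
w=(im.min(2)>150).astype(np.uint8)
roi=np.zeros_like(w);roi[108:215,160:335]=1;w&=roi
fr=[];
for c in range(238,315,3): fr.append([c,np.nonzero(w[:,c])[0].max()+.5])
for c in range(192,238,3):fr.append([c,np.nonzero(g[150:,c])[0].min()+149.5])
sf=fit(fr,20)
L=fit([[np.nonzero(w[r,165:])[0].min()+164.5,r] for r in range(112,185,3)],20)
Rr=fit([[np.nonzero(w[r,:330])[0].max()+.5,r] for r in range(112,195,3)],20)
def X(a,b):
    t=np.linalg.solve(np.c_[a[1],-b[1]],b[0]-a[0]);return a[0]+a[1]*t[0]
for n,l in dict(stop=st,fence=fe,front=sf,left=L,right=Rr).items(): print(n,l[0],np.degrees(np.arctan2(l[1][1],l[1][0])))
c=X(st,fe);print('corner',c,'slab FL',X(sf,L),'FR',X(sf,Rr))
print('rack front',onz(f,[[114,104],[432,109]],57,p))
print('weight knob',onz(f,[[548,227]],48,p),'disc top',onz(f,[[523,215]],22,p))
E
```

```text
[534.7  95.4 161.5]
stop [377.7  87.5] 8.980851
fence [553.4 214.9] -6.096936
front [534.1 108.9] 88.41461
left [593.7 176.8] -2.4447062
right [579.3  57. ] -2.337129
corner [929.6 174.7] slab FL [536.  179.2] FR [532.7  58.9]
rack front [[633.6 216.7  57. ]
 [606.5 -30.   57. ]]
weight knob [[ 490.1 -185.1   48. ]] disc top [[ 497.4 -166.9   22. ]]
```

```bash
python3 - <<'E'
from h import *
np.set_printoptions(precision=1,suppress=True)
f,p=load('w1')
q=onz(f,[[158,265],[395,268]],12,p);q2=onz(f,[[157,270],[397,271]],20,p)
for a in(q,q2):
    d=a[0]-a[1];print(a,'yaw',np.degrees(np.arctan2(-d[0],d[1])))
a=f['image'][235:285,230:350:3]
cv2.imwrite('pics/c1.png',cv2.resize(f['image'][225:285,130:420,::-1],None,fx=2.7,fy=2.7,interpolation=cv2.INTER_NEAREST))
E
```

```text
[[476.8 223.1  12. ]
 [452.8 -14.4  12. ]] yaw -5.769881231602996
[[475.  221.7  20. ]
 [453.4 -13.8  20. ]] yaw -5.23357804403728
```

View pics/c1.png

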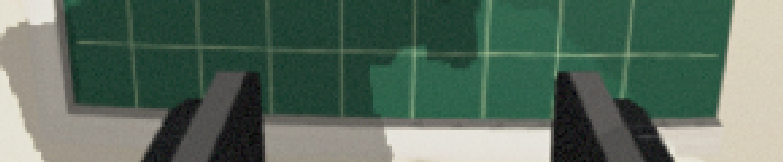

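Request:
{"op": "carry_out", "data": {"targets": [[0,0,0,0.46,-0.25,0.3,0.6],[0,0,0,0.46,-0.25,0.6,0.6],[0,0,0,0.46,-0.25,0.7,0.6],[0,0,0,0.46,-0.25,0.7,0.6],[0,0,-0.45,0,0,0.7,0.6],[0,0,0,0,0,0.6,0.6],[0,0,0,0,0,0.4,0.6],[0,0,0,0,0,0.3,0.6],[0,0,0,0,0,0.2,0.6],[0,0,0,0,0,0,0.6]]}}

```text
time_s: 4.25
position: [583.1, 116.0, 49.6]
ee_rot: [3.141, -0.067, -0.001]
wrist_force: [0.2, -0.9, -0.4]
opening: 51.5
```

Request:
{"op": "carry_out", "data": {"targets": [[0,0,0,0,0,0.12,0.6],[0,0,0,0,0,0.12,0.6],[0,0,0,0,0,0.12,0.6],[0,0,0,0,0,0.06,0.6],[0,0,0,0,0,0.02,0.6],[0,0,0,0,0,0.02,0.6],[0,0,0,0,0,0.02,0.6],[0,0,0,0,0,0.02,0.6],[0,0,0,0,0,0.02,0.6],[0,0,0,0,0,0.02,0.6]]}}

```text
time_s: 5.25
position: [583.3, 116.1, 36.3]
ee_rot: [-3.141, 0.066, -0.0]
wrist_force: [0.2, 0.1, -0.6]
opening: 51.0
```

```bash
python3 - <<'E'
from h import *
f,p=wrist('w2')
print(p[0],manip.state()['wrist_force'])
E
```

```text
[583.28298351 116.109579    36.28942532] [ 0.04304746  0.16485133 -0.52891252]
```

View pics/w2.png

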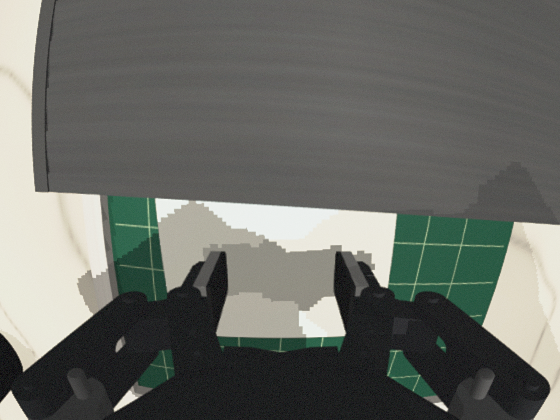

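The fingers stand over the slab, centred, clear of the rack lip, with the slab's front edge at row ~337. I'll creep down from here.

Request:
{"op": "carry_out", "data": {"targets": [[0,0,0,0,0,0.02,0.6],[0,0,0,0,0,0.02,0.6],[0,0,0,0,0,0.02,0.6],[0,0,0,0,0,0.02,0.6],[0,0,0,0,0,0.02,0.6],[0,0,0,0,0,0.02,0.6],[0,0,0,0,0,0.02,0.6],[0,0,0,0,0,0.02,0.6],[0,0,0,0,0,0.02,0.6],[0,0,0,0,0,0,0.6]]}}

```text
time_s: 6.3
position: [583.2, 116.1, 31.7]
ee_rot: [-3.141, 0.066, 0.0]
wrist_force: [0.3, -0.2, 0.1]
opening: 51.3
```

Request:
{"op": "carry_out", "data": {"targets": [[0,0,0,0,0,0.02,0.6],[0,0,0,0,0,0.02,0.6],[0,0,0,0,0,0.02,0.6],[0,0,0,0,0,0,0.6],[0,0,0,0,0,0,0.6],[0,0,0,0,0,0,0.6],[0,0,0,0,0,0,0.6],[0,0,0,0,0,0,0.6],[0,0,0,0,0,0,0.6],[0,0,0,0,0,0,0.6]]}}

```text
time_s: 7.3
position: [583.3, 116.1, 30.3]
ee_rot: [-3.141, 0.066, 0.0]
wrist_force: [-0.7, 0.2, -0.8]
opening: 51.5
```

Request:
{"op": "carry_out", "data": {"targets": [[0,0,0,0,0,0.02,0.6],[0,0,0,0,0,0.02,0.6],[0,0,0,0,0,0.02,0.6],[0,0,0,0,0,0,0.6],[0,0,0,0,0,0,0.6],[0,0,0,0,0,0,0.6],[0,0,0,0,0,0,0.6],[0,0,0,0,0,0,0.6],[0,0,0,0,0,0,0.6],[0,0,0,0,0,0,0.6]]}}

```text
time_s: 8.3
position: [583.3, 116.1, 28.8]
ee_rot: [-3.141, 0.066, 0.0]
wrist_force: [-0.3, 0.4, -0.2]
opening: 51.5
```

Request:
{"op": "carry_out", "data": {"targets": [[0,0,0,0,0,0.02,0.6],[0,0,0,0,0,0.02,0.6],[0,0,0,0,0,0,0.6],[0,0,0,0,0,0,0.6],[0,0,0,0,0,0,0.6],[0,0,0,0,0,0,0.6],[0,0,0,0,0,0,0.6],[0,0,0,0,0,0,0.6],[0,0,0,0,0,0,0.6],[0,0,0,0,0,0,0.6]]}}

```text
time_s: 9.3
position: [583.3, 116.1, 27.8]
ee_rot: [-3.141, 0.066, 0.0]
wrist_force: [-1.6, -0.5, 6.1]
opening: 51.0
```

Request:
{"op": "carry_out", "data": {"targets": [[0,0,0,0,0,0.01,0.6],[0,0,0,0,0,0,0.6],[0,0,0,0,0,0,0.6],[0,0,0,0,0,0,0.6],[0,0,0,0,0,0,0.6],[0,0,0,0,0,0,0.6],[0,0,0,0,0,0,0.6],[0,0,0,0,0,0,0.6],[0,0,0,0,0,0,0.6],[0,0,0,0,0,0,0.6]]}}

```text
time_s: 10.3
position: [583.3, 116.1, 27.8]
ee_rot: [3.141, -0.066, 0.0]
wrist_force: [-3.1, -1.0, 9.7]
opening: 51.2
```

Request:
{"op": "carry_out", "data": {"targets": [[0,0,0,-0.03,0,0,0.6],[0,0,0,-0.06,0,0,0.6],[0,0,0,-0.08,0,0,0.6],[0,0,0,-0.08,0,0,0.6],[0,0,0,-0.08,0,0,0.6],[0,0,0,-0.08,0,0,0.6],[0,0,0,-0.08,0,0,0.6],[0,0,0,-0.08,0,0,0.6],[0,0,0,-0.06,0,0,0.6],[0,0,0,-0.03,0,0,0.6]]}}

```text
time_s: 11.3
position: [567.1, 116.9, 27.8]
ee_rot: [-3.141, 0.066, -0.002]
wrist_force: [3.2, -0.5, 4.3]
opening: 51.2
```

```bash
cat > slab.py <<'E'
from h import *
import sys
np.set_printoptions(precision=1,suppress=True)
f=manip.grab_frame('top');np.savez(sys.argv[1]+'.npz',**f)
cv2.imwrite('pics/'+sys.argv[1]+'.png',cv2.resize(f['image'][165:285,210:350,::-1],None,fx=5,fy=5,interpolation=cv2.INTER_CUBIC))
E
python3 slab.py t1
```

```text
(no output)
```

View pics/t1.png

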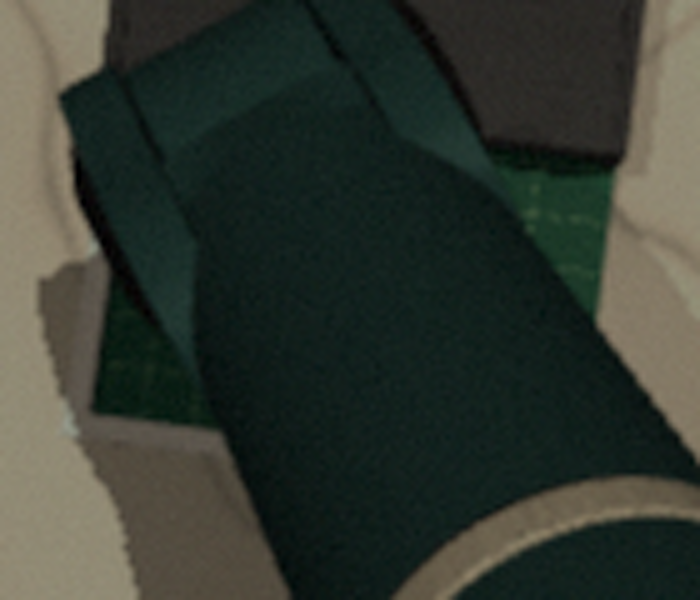

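The arm hides the slab in the top view, so I'll use the wrist camera's gap between the fingers from here.

```bash
cat > chk.py <<'E'
from h import *
import sys
np.set_printoptions(precision=1,suppress=True)
def edges(f,p):
    hsv=cv2.cvtColor(cv2.medianBlur(f['image'],3),cv2.COLOR_RGB2HSV)
    g=(hsv[...,0]>60)&(hsv[...,0]<95)&(hsv[...,1]>90)
    out=[]
    for c in range(230,335,20):
        n=np.nonzero(g[300:347,c])[0]
        if len(n): out.append([c,n.min()+299.5])
    print('front px',out); 
    if out: print(onz(f,out,20,p)[:,:2])
    for nm,cols in(('left',range(155,0,-1)),('right',range(330,500))):
        o=[]
        for r in range(215,300,12):
            if nm=='left':
                n=np.nonzero(g[r,60:205])[0]
                if len(n)>3:o.append([n.max()+60.5,r])
            else:
                n=np.nonzero(g[r,355:520])[0]
                if len(n)>3:o.append([n.min()+354.5,r])
        print(nm,np.array(o).tolist())
        if o: print(onz(f,o,20,p)[:,:2].tolist() if 0 else onz(f,o,20,p)[[0,-1],:2])
if __name__=='__main__':
    f,p=wrist(sys.argv[1]); print(p[0],manip.state()['wrist_force']);edges(f,p)
E
python3 - <<'E'
from chk import *
edges(*load('w2'))
E
python3 chk.py w3
```

```text
front px [[230, np.float64(337.5)], [250, np.float64(337.5)], [270, np.float64(338.5)], [290, np.float64(338.5)], [310, np.float64(337.5)], [330, np.float64(337.5)]]
[[534.5 146. ]
 [534.5 134.4]
 [533.5 123. ]
 [533.  111.6]
 [533.1 100.2]
 [532.1  88.6]]
left [[155.5, 215.0], [138.5, 227.0], [158.5, 239.0], [159.5, 251.0], [161.5, 263.0], [163.5, 275.0], [165.5, 287.0], [163.5, 299.0]]
[[609.3 177. ]
 [560.5 181.3]]
right [[397.5, 215.0], [396.5, 227.0], [394.5, 239.0], [393.5, 251.0], [391.5, 263.0], [389.5, 275.0], [388.5, 287.0], [397.5, 299.0]]
[[604.3  55.4]
 [555.   50.7]]
[567.1 116.9  27.9] [ 3.  -0.9  5.9]
front px []
left [[149.5, 215.0], [150.5, 227.0], [151.5, 239.0], [152.5, 251.0], [154.5, 263.0], [156.5, 275.0], [158.5, 287.0], [160.5, 299.0]]
[[595.6 177.3]
 [549.3 179.9]]
right [[404.5, 215.0], [402.5, 227.0], [401.5, 239.0], [399.5, 251.0], [408.5, 263.0], [395.5, 275.0], [393.5, 287.0], [397.5, 299.0]]
[[590.5  55.7]
 [544.3  55. ]]
```

Request:
{"op": "carry_out", "data": {"targets": [[0,0,0,-0.05,0,0.01,0.6],[0,0,0.05,-0.12,0,0,0.6],[0,0,0.1,-0.18,0,0,0.6],[0,0,0.1,-0.2,0,0,0.6],[0,0,0.1,-0.2,0,0,0.6],[0,0,0.1,-0.2,0,0,0.6],[0,0,0.05,-0.2,0,0,0.6],[0,0,0,-0.15,0,0,0.6],[0,0,0,-0.1,0,0,0.6],[0,0,0,-0.05,0,0,0.6]]}}

```text
time_s: 12.4
position: [531.3, 119.5, 27.8]
ee_rot: [-3.138, 0.149, -0.003]
wrist_force: [4.4, -0.5, 7.2]
opening: 51.2
```

```bash
python3 chk.py w4
```

```text
[531.3 119.5  27.8] [ 2.9 -0.5  9.4]
front px []
left [[149.5, 215.0], [150.5, 227.0], [151.5, 239.0], [153.5, 251.0], [154.5, 263.0], [157.5, 275.0], [158.5, 287.0], [160.5, 299.0]]
[[563.  178.3]
 [516.9 183.3]]
right [[404.5, 215.0], [402.5, 227.0], [461.5, 239.0], [399.5, 251.0], [397.5, 263.0], [395.5, 275.0], [393.5, 287.0], [397.5, 299.0]]
[[551.6  57.2]
 [505.3  58.9]]
```

Request:
{"op": "carry_out", "data": {"targets": [[0,0,0,0,-0.05,0,0.6],[0,0,0,-0.02,-0.1,0,0.6],[0,0,0,-0.04,-0.12,0,0.6],[0,0,0,-0.04,-0.12,0,0.6],[0,0,0,-0.04,-0.12,0,0.6],[0,0,0,-0.04,-0.12,0,0.6],[0,0,0,-0.04,-0.12,0,0.6],[0,0,0,-0.04,-0.12,0,0.6],[0,0,0,-0.02,-0.08,0,0.6],[0,0,0,0,-0.05,0,0.6]]}}

```text
time_s: 13.45
position: [526.3, 143.9, 27.8]
ee_rot: [3.137, -0.15, 0.001]
wrist_force: [-1.0, -9.1, 16.0]
opening: 50.9
```

```bash
python3 chk.py w5
```

```text
[526.3 143.9  27.8] [ 0.3 -7.9 14.5]
front px []
left [[149.5, 215.0], [150.5, 227.0], [152.5, 239.0], [153.5, 251.0], [155.5, 263.0], [157.5, 275.0], [158.5, 287.0], [161.5, 299.0]]
[[558.1 202.6]
 [512.1 207.1]]
right [[404.5, 215.0], [403.5, 227.0], [401.5, 239.0], [399.5, 251.0], [398.5, 263.0], [395.5, 275.0], [394.5, 287.0], [397.5, 299.0]]
[[546.5  81.5]
 [500.2  83.3]]
```

Request:
{"op": "carry_out", "data": {"targets": [[0,0,0,0,0,-0.02,0.6],[0,0,0,0,0,0,0.6],[0,0,0,-0.03,0,0,0.6],[0,0,0,-0.03,-0.04,0,0.6],[0,0,0,-0.03,-0.06,0,0.6],[0,0,0,-0.03,-0.06,0,0.6],[0,0,0,0,-0.06,0,0.6],[0,0,0,0,-0.04,0,0.6],[0,0,0,0,0,0,0.6],[0,0,0,0,0,0,0.6]]}}

```text
time_s: 14.5
position: [523.4, 151.3, 27.8]
ee_rot: [3.138, -0.149, -0.001]
wrist_force: [0.2, -4.9, 8.7]
opening: 51.5
```

```bash
python3 chk.py w6
```

```text
[523.4 151.3  27.8] [ 0.2 -3.5  8.1]
front px []
left [[150.5, 215.0], [152.5, 227.0], [153.5, 239.0], [154.5, 251.0]]
[[555.1 209.5]
 [536.6 211.5]]
right [[405.5, 215.0], [404.5, 227.0], [402.5, 239.0], [400.5, 251.0], [407.5, 263.0], [396.5, 275.0], [394.5, 287.0], [396.5, 299.0]]
[[543.6  88.4]
 [497.5  91.2]]
```

View pics/w6.png

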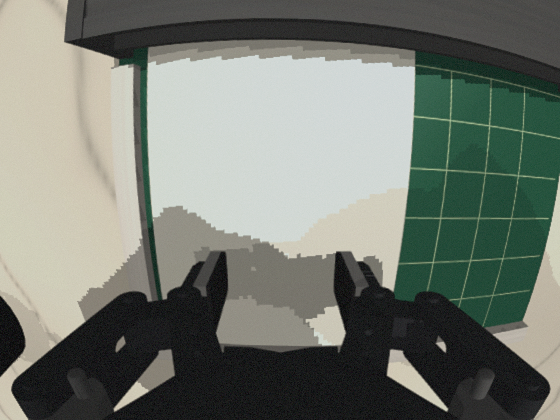

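The slab now has a thin green gap to the fence, from columns ~137–149 at the rack end narrowing to ~153–157 near row 280. I'll measure the gap and angle.

```bash
cat > gap.py <<'E'
from h import *
np.set_printoptions(precision=1,suppress=True)
def gap(f,p):
    hsv=cv2.cvtColor(f['image'],cv2.COLOR_RGB2HSV)
    g=(hsv[...,0]>55)&(hsv[...,0]<100)&(hsv[...,1]>70)
    a=[];b=[]
    for r in range(75,262,8):
        n=np.nonzero(g[r,118:175])[0]+118
        if len(n)>1:a.append([n.min()-.5,r]);b.append([n.max()+.5,r])
    A=onz(f,a,12,p)[:,:2];B=onz(f,b,20,p)[:,:2]
    for nm,q in(('fence',A),('slab',B)):
        k=np.polyfit(q[:,0],q[:,1],1);print(nm,'yaw',np.degrees(np.arctan(k[0])),'y@490,560,630',np.polyval(k,[490,560,630]),'res',np.std(q[:,1]-np.polyval(k,q[:,0])))
    a=[];
    for r in range(75,250,8):
        n=np.nonzero(g[r,390:450])[0]+390
        if len(n)>3:a.append([n.min()-.5,r])
    q=onz(f,a,20,p);k=np.polyfit(q[:,0],q[:,1],1);print('slab right yaw',np.degrees(np.arctan(k[0])),np.polyval(k,[490,560,630]))
if __name__=='__main__':
    gap(*load('w6'))
    f,p=load('w6');print('stop',onz(f,[[525,322]],12,p),onz(f,[[526,326]],20,p))
E
python3 gap.py
```

```text
fence yaw -6.107376276388961 y@490,560,630 [222.4 214.9 207.4] res 0.1728479145564677
slab yaw -6.574255256679915 y@490,560,630 [216.8 208.8 200.7] res 0.15423177437155108
slab right yaw -6.557065954131411 [94.6 86.6 78.5]
stop [[449.9 -19.   12. ]] [[453.4 -12.7  20. ]]
```

Request:
{"op": "carry_out", "data": {"targets": [[0,0,0,-0.03,0,0,0.6],[0,0,0,-0.04,0,0,0.6],[0,0,0,-0.04,0,0,0.6],[0,0,0,-0.04,0,0,0.6],[0,0,0,-0.04,0,0,0.6],[0,0,0,-0.03,0,0,0.6],[0,0,0,0,0,0,0.6],[0,0,0,0,0,0,0.6],[0,0,0,0,0,0,0.6],[0,0,0,0,0,0,0.6]]}}

```text
time_s: 15.55
position: [518.1, 152.4, 27.8]
ee_rot: [-3.138, 0.148, 0.0]
wrist_force: [2.5, 0.7, 4.8]
opening: 51.3
```

```bash
python3 -c "
from gap import *
f,p=wrist('w7');print(p[0],manip.state()['wrist_force']);gap(f,p)"
```

```text
[518.1 152.4  27.8] [ 2.5 -0.4  5.2]
fence yaw -5.98574351820466 y@490,560,630 [222.3 214.9 207.6] res 0.16681942732344726
slab yaw -6.863964610852856 y@490,560,630 [217.6 209.1 200.7] res 0.1269753547160027
slab right yaw -6.785298201293462 [95.3 87.  78.7]
```

Request:
{"op": "carry_out", "data": {"targets": [[0,0,0,0,0,0.01,0.6],[0,0,-0.05,-0.04,0,0,0.6],[0,0,-0.05,-0.04,0,0,0.6],[0,0,-0.03,-0.04,0,0,0.6],[0,0,0,-0.04,0,0,0.6],[0,0,0,-0.04,0,0,0.6],[0,0,0,-0.02,0,0,0.6],[0,0,0,0,0,0,0.6],[0,0,0,0,0,0,0.6],[0,0,0,0,0,0,0.6]]}}

```text
time_s: 16.6
position: [513.2, 152.7, 27.8]
ee_rot: [-3.139, 0.127, -0.001]
wrist_force: [4.6, 0.1, 6.7]
opening: 51.0
```

```bash
python3 -c "
from gap import *
f,p=wrist('w8');print(p[0],manip.state()['wrist_force']);gap(f,p)"
```

```text
[513.2 152.7  27.8] [ 5.1 -0.1  8.1]
fence yaw -6.115662788610593 y@490,560,630 [222.5 215.  207.5] res 0.18265345139591588
slab yaw -7.035299568184822 y@490,560,630 [217.7 209.1 200.4] res 0.1701301897371177
slab right yaw -6.749146839339719 [95.2 86.9 78.6]
```

Request:
{"op": "carry_out", "data": {"targets": [[0,0,0,0,0,-0.1,0.6],[0,0,0,0,0,-0.4,0.6],[0,0,0.2,0.3,0,-0.8,0.6],[0,0,0,0.4,0,-0.9,0.6],[0,0,0,0.4,0,-0.9,0.6],[0,0,0,0.4,0,-0.9,0.6],[0,0,0,0.4,0,-0.6,0.6],[0,0,0,0,0,-0.3,0.6],[0,0,0,0,0,0,0.6],[0,0,0,0,0,0,0.6]]}}

```text
time_s: 17.65
position: [559.0, 147.9, 149.4]
ee_rot: [3.137, -0.16, -0.002]
wrist_force: [-0.4, 0.8, -0.6]
opening: 51.1
```

```bash
python3 -c "
from h import *
f,p=wrist('w9');print(p[0],manip.state()['wrist_force'])
cv2.imwrite('pics/c9.png',cv2.resize(f['image'][85:285,120:420,::-1],None,fx=2.6,fy=2.6,interpolation=cv2.INTER_NEAREST))"
```

```text
[558.99095897 147.92196063 149.41336567] [0.63540167 0.26762352 0.63854964]
```

View pics/c9.png

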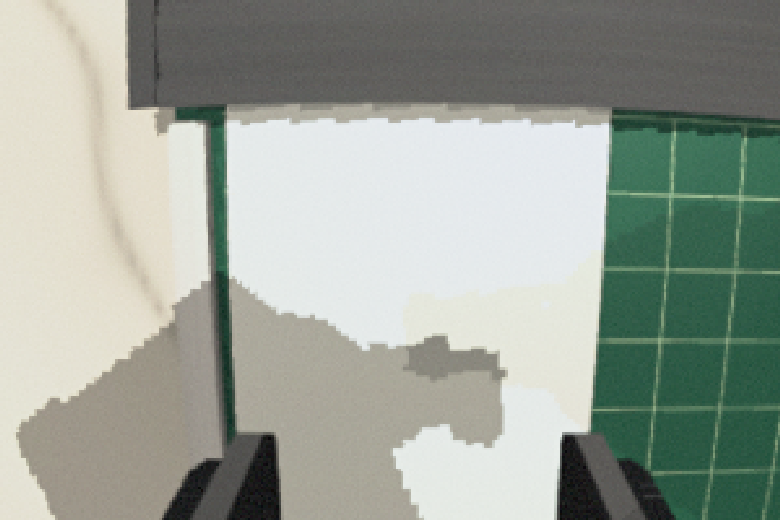

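Gap to the fence is about 5 mm, near parallel. Touching down again here, near the slab's middle.

Request:
{"op": "carry_out", "data": {"targets": [[0,0,0,0,0,0.5,0.6],[0,0,0,0,0,0.9,0.6],[0,0,0,0,0,0.9,0.6],[0,0,0,0,0,0.9,0.6],[0,0,0,0,0,0.7,0.6],[0,0,0,0,0,0.4,0.6],[0,0,0,0,0,0.2,0.6],[0,0,0,0,0,0.1,0.6],[0,0,0,0,0,0.05,0.6],[0,0,0,0,0,0,0.6]]}}

```text
time_s: 18.7
position: [560.2, 148.1, 34.2]
ee_rot: [-3.137, 0.16, -0.001]
wrist_force: [-0.2, -0.4, 1.4]
opening: 51.3
```

Request:
{"op": "carry_out", "data": {"targets": [[0,0,0,0,0,0.02,0.6],[0,0,0,0,0,0.02,0.6],[0,0,0,0,0,0.02,0.6],[0,0,0,0,0,0.02,0.6],[0,0,0,0,0,0.02,0.6],[0,0,0,0,0,0.02,0.6],[0,0,0,0,0,0.02,0.6],[0,0,0,0,0,0.02,0.6],[0,0,0,0,0,0,0.6],[0,0,0,0,0,0,0.6]]}}

```text
time_s: 19.7
position: [559.9, 148.0, 29.8]
ee_rot: [-3.137, 0.16, 0.0]
wrist_force: [-0.4, 0.2, -0.1]
opening: 51.0
```

Request:
{"op": "carry_out", "data": {"targets": [[0,0,0,0,0,0.02,0.6],[0,0,0,0,0,0.02,0.6],[0,0,0,0,0,0.02,0.6],[0,0,0,0,0,0.02,0.6],[0,0,0,0,0,0,0.6],[0,0,0,0,0,0,0.6],[0,0,0,0,0,0,0.6],[0,0,0,0,0,0,0.6],[0,0,0,0,0,0,0.6],[0,0,0,0,0,0,0.6]]}}

```text
time_s: 20.7
position: [560.0, 148.0, 27.9]
ee_rot: [-3.137, 0.16, 0.0]
wrist_force: [-1.3, -1.0, 4.9]
opening: 51.2
```

Request:
{"op": "carry_out", "data": {"targets": [[0,0,0,0,0,0.01,0.6],[0,0,0,0,-0.03,0,0.6],[0,0,0,0,-0.04,0,0.6],[0,0,0,0,-0.04,0,0.6],[0,0,0,0,-0.04,0,0.6],[0,0,0,0,-0.03,0,0.6],[0,0,0,0,-0.02,0,0.6],[0,0,0,0,0,0,0.6],[0,0,0,0,0,0,0.6],[0,0,0,0,0,0,0.6]]}}

```text
time_s: 21.7
position: [561.0, 152.2, 27.8]
ee_rot: [3.137, -0.161, 0.001]
wrist_force: [-1.4, -5.0, 9.9]
opening: 51.2
```

```bash
python3 -c "
from gap import *
f,p=wrist('w10');print(p[0],manip.state()['wrist_force']);gap(f,p)"
```

```text
[561.  152.2  27.8] [-0.7 -5.3  8.8]
fence yaw 9.861560918367594 y@490,560,630 [194.8 207.  219.1] res 0.0
slab yaw 9.254311042256596 y@490,560,630 [182.3 193.7 205.1] res 0.0
slab right yaw -6.237006633558175 [98.3 90.7 83. ]gap.py:12: RankWarning: Polyfit may be poorly conditioned
  k=np.polyfit(q[:,0],q[:,1],1);print(nm,'yaw',np.degrees(np.arctan(k[0])),'y@490,560,630',np.polyval(k,[490,560,630]),'res',np.std(q[:,1]-np.polyval(k,q[:,0])))
gap.py:12: RankWarning: Polyfit may be poorly conditioned
  k=np.polyfit(q[:,0],q[:,1],1);print(nm,'yaw',np.degrees(np.arctan(k[0])),'y@490,560,630',np.polyval(k,[490,560,630]),'res',np.std(q[:,1]-np.polyval(k,q[:,0])))
```

Request:
{"op": "carry_out", "data": {"targets": [[0,0,0,0,-0.03,0,0.6],[0,0,0,0,-0.04,0,0.6],[0,0,0,0,-0.04,0,0.6],[0,0,0,0,-0.04,0,0.6],[0,0,0,0,-0.04,0,0.6],[0,0,0,0,-0.02,0,0.6],[0,0,0,0,0,0,0.6],[0,0,0,0,0,0,0.6],[0,0,0,0,0,0,0.6],[0,0,0,0,0,0,0.6]]}}

```text
time_s: 22.75
position: [561.5, 156.7, 27.8]
ee_rot: [3.136, -0.162, 0.001]
wrist_force: [-0.7, -8.0, 10.2]
opening: 51.5
```

```bash
python3 -W ignore -c "
from gap import *
f,p=wrist('w11');print(p[0],manip.state()['wrist_force'],manip.state()['wrist_torque']);gap(f,p)"
```

```text
[561.5 156.7  27.8] [-1.4 -8.6  9.9] [-1.7  0.1  0. ]
fence yaw 9.864850003348165 y@490,560,630 [194.8 207.  219.2] res 0.0
slab yaw 9.38095438289461 y@490,560,630 [184.9 196.5 208. ] res 0.0
slab right yaw -6.066237641863952 [100.4  93.   85.5]gap.py:12: RankWarning: Polyfit may be poorly conditioned
  k=np.polyfit(q[:,0],q[:,1],1);print(nm,'yaw',np.degrees(np.arctan(k[0])),'y@490,560,630',np.polyval(k,[490,560,630]),'res',np.std(q[:,1]-np.polyval(k,q[:,0])))
gap.py:12: RankWarning: Polyfit may be poorly conditioned
  k=np.polyfit(q[:,0],q[:,1],1);print(nm,'yaw',np.degrees(np.arctan(k[0])),'y@490,560,630',np.polyval(k,[490,560,630]),'res',np.std(q[:,1]-np.polyval(k,q[:,0])))
```

The slab moved 2.3 mm of the 4.5 mm and squared to −6.07° (board −6.1°), so it is on the fence. Now I'll push forward against the stop.

Request:
{"op": "carry_out", "data": {"targets": [[0,0,0,-0.04,0,0,0.6],[0,0,0,-0.04,0,0,0.6],[0,0,0,-0.04,0,0,0.6],[0,0,0,-0.04,-0.01,0,0.6],[0,0,0,-0.04,-0.01,0,0.6],[0,0,0,-0.04,-0.01,0,0.6],[0,0,0,-0.02,-0.01,0,0.6],[0,0,0,0,0,0,0.6],[0,0,0,0,0,0,0.6],[0,0,0,0,0,0,0.6]]}}

```text
time_s: 23.8
position: [555.1, 159.9, 27.8]
ee_rot: [-3.137, 0.16, -0.002]
wrist_force: [3.6, -3.5, 5.8]
opening: 51.5
```

```bash
python3 -W ignore -c "
from gap import *
f,p=wrist('w12');print(p[0],manip.state()['wrist_force'],manip.state()['wrist_torque']);gap(f,p)" 2>&1 | grep right
```

```text
slab right yaw -5.903240104344289 [100.1  92.9  85.6]
```

Request:
{"op": "carry_out", "data": {"targets": [[0,0,0,0,0,-0.1,0.6],[0,0,0,0,0,-0.4,0.6],[0,0,0,0,0.3,-0.8,0.6],[0,0,0,0,0.6,-0.9,0.6],[0,0,0,0,0.6,-0.9,0.6],[0,0,0,0,0.6,-0.9,0.6],[0,0,0,0,0.6,-0.8,0.6],[0,0,0,0,0.6,-0.5,0.6],[0,0,0,0,0.3,0,0.6],[0,0,0,0,0,0,0.6]]}}

```text
time_s: 24.85
position: [545.2, 69.5, 160.0]
ee_rot: [3.137, -0.162, -0.0]
wrist_force: [-0.7, 0.3, -0.7]
opening: 51.1
```

```bash
python3 -c "
from h import *
f,p=wrist('w13');print(p[0])
cv2.imwrite('pics/c13.png',cv2.resize(f['image'][90:290,80:380,::-1],None,fx=2.6,fy=2.6,interpolation=cv2.INTER_NEAREST))"
```

```text
[545.18519832  69.47687192 159.98388729]
```

View pics/c13.png

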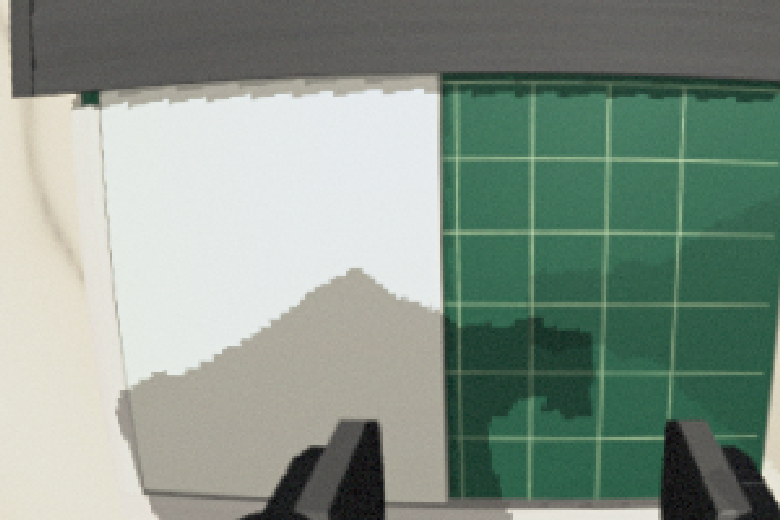

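The slab's left edge lies along the fence and its front edge continues the line of the stop's inner face (crop (145,493)–(448,502)). No green shows on either side. Next is the weight.

Request:
{"op": "carry_out", "data": {"targets": [[0,0,0,-0.1,0.8,0,1],[0,0,0,-0.1,1,0,1],[0,0,0,-0.1,1,0,1],[0,0,0,-0.1,1,0,1],[0,0,0,-0.1,1,0,1],[0,0,0,-0.1,1,0,1],[0,0,0,-0.1,1,0.2,1],[0,0,0,-0.1,1,0.2,1],[0,0,0,-0.1,1,0.2,1],[0,0,0,-0.1,1,0,1]]}}

```text
time_s: 25.9
position: [495.1, -170.5, 143.6]
ee_rot: [-3.136, 0.158, 0.003]
wrist_force: [-0.5, 0.1, 0.3]
opening: 85.4
```

```bash
python3 -c "
from h import *
f,p=wrist('w14');print(p)
hsv=cv2.cvtColor(f['image'],cv2.COLOR_RGB2HSV)
m=((hsv[...,0]>8)&(hsv[...,0]<24)&(hsv[...,1]>110)).astype(np.uint8)
n,l,s,c=cv2.connectedComponentsWithStats(m)
for i in range(1,n):
  if s[i,4]>80:print(s[i],c[i],onz(f,c[i],20,p),onz(f,c[i],48,p))
"
```

```text
(array([ 495.12948663, -170.50276429,  143.60340297]), array([-3.13643371,  0.15758592,  0.00329626]))
[ 268  174   60   65 2956] [297.50473613 205.80784844] [[ 493.07206546 -185.42067072   20.        ]] [[ 500.69008713 -184.66594486   48.        ]]
```

View pics/w14.png

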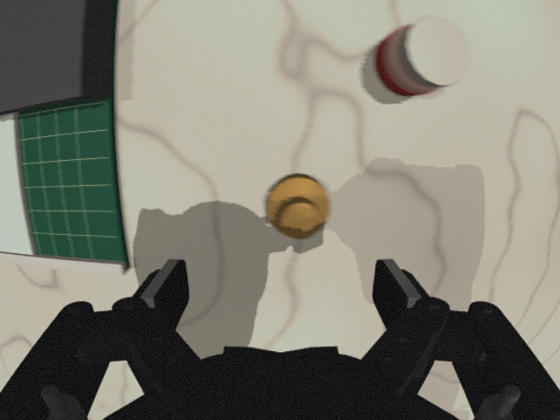

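The disc is centred at (298,205) and the knob at about (299,215). The jar is well clear at upper right.

```bash
python3 -c "
from h import *
np.set_printoptions(precision=1,suppress=True)
f,p=load('w14')
g=cv2.cvtColor(f['image'],cv2.COLOR_RGB2GRAY)
print(onz(f,[[298,204.5]],20,p),onz(f,[[299,214]],52,p),onz(f,[[299,217]],48,p))
# tool axes offsets
T=R.from_rotvec(p[1]).as_matrix()
for q in (onz(f,[[298,204.5]],20,p)[0],onz(f,[[299,215]],48,p)[0]): print((q-p[0])@T/25)
"
```

```text
[[ 494.1 -185.9   20. ]] [[ 495.6 -185.1   52. ]] [[ 492.1 -185.    48. ]]
[0.  0.6 4.9]
[0.  0.6 3.8]
```

Request:
{"op": "carry_out", "data": {"targets": [[0,0,0,0,0.3,0.3,1],[0,0,0,0,0.31,0.6,1],[0,0,0,0,0,0.7,1],[0,0,0,0,0,0.7,1],[0,0,0,0,0,0.7,1],[0,0,0,0,0,0.5,1],[0,0,0,0,0,0.35,1],[0,0,0,0,0,0.2,1],[0,0,0,0,0,0.1,1],[0,0,0,0,0,0,1]]}}

```text
time_s: 26.95
position: [494.2, -186.0, 41.3]
ee_rot: [-3.137, 0.16, -0.0]
wrist_force: [0.3, -0.7, -0.6]
opening: 85.4
```

Request:
{"op": "carry_out", "data": {"targets": [[0,0,0,0,0,0,0.2],[0,0,0,0,0,0,0.2],[0,0,0,0,0,0,0.2],[0,0,0,0,0,0,0.2],[0,0,0,0,0,0,0.2],[0,0,0,0,0,0,0.2],[0,0,0,0,0,0,0.2],[0,0,0,0,0,0,0.2],[0,0,0,0,0,0,0.2],[0,0,0,0,0,0,0.2]]}}

```text
time_s: 27.95
position: [494.4, -185.9, 41.5]
ee_rot: [-3.137, 0.16, -0.001]
wrist_force: [0.2, 2.9, 5.9]
opening: 25.7
```

Request:
{"op": "carry_out", "data": {"targets": [[0,0,0,0,0,0,0],[0,0,0,0,0,0,0],[0,0,0,0,0,-0.05,0],[0,0,0,0,0,-0.1,0],[0,0,0,0,0,-0.2,0],[0,0,0,0,0,-0.2,0],[0,0,0,0,0,-0.2,0],[0,0,0,0,0,-0.1,0],[0,0,0,0,0,0,0],[0,0,0,0,0,0,0]]}}

```text
time_s: 28.95
position: [494.1, -186.1, 62.5]
ee_rot: [3.138, -0.16, -0.0]
wrist_force: [-0.9, -0.3, -5.4]
opening: 25.8
```

```bash
python3 -c "
from h import *
f,p=wrist('w15');s=manip.state();print(p[0],s['wrist_force'],s['opening'])
f=manip.grab_frame('side');np.savez('s15.npz',**f)
a=cv2.resize(f['image'][100:240,260:420,::-1],None,fx=3,fy=3,interpolation=cv2.INTER_CUBIC)
w=np.load('w15.npz')['image'][130:350,150:420,::-1]
w=cv2.resize(w,None,fx=1.1,fy=1.1)
b=np.zeros((420,480+w.shape[1],3),np.uint8);b[:,:480]=a;b[:w.shape[0],480:]=w
cv2.imwrite('pics/c15.png',b)"
```

```text
[ 494.06233579 -186.0801097    62.51198033] [-3.19030161e-03 -3.50558422e-01 -4.89115426e+00] 25.469665094486793
```

View pics/c15.png

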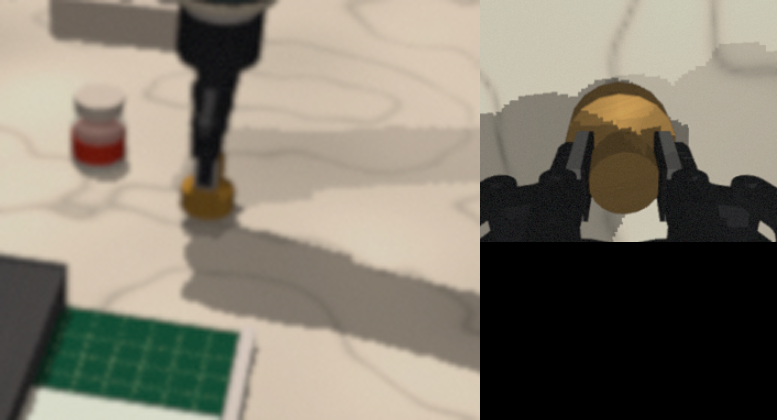

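The weight is gripped and lifted (load about 5 N, upright). I'll carry it high over the board to the slab.

Request:
{"op": "carry_out", "data": {"targets": [[0,0,0,0,0,-0.3,0],[0,0,0,0,-0.2,-0.5,0],[0,0,0,0,-0.4,-0.5,0],[0,0,0,0,-0.7,-0.4,0],[0,0,0,0,-0.9,-0.3,0],[0,0,0,0,-0.9,0,0],[0,0,0,0,-0.9,0,0],[0,0,0,0,-0.9,0,0],[0,0,0,0,-0.9,0,0],[0,0,0,0,-0.9,0,0]]}}

```text
time_s: 30.05
position: [511.1, -16.9, 113.5]
ee_rot: [-3.137, 0.158, -0.001]
wrist_force: [0.7, -0.6, -4.7]
opening: 25.6
```

Request:
{"op": "carry_out", "data": {"targets": [[0,0,0,0,-0.9,0,0],[0,0,0,0.1,-0.9,0,0],[0,0,0,0.1,-0.9,0,0],[0,0,0,0.1,-0.9,0,0],[0,0,0,0,-0.9,0,0],[0,0,0,0,-0.9,0,0],[0,0,0,0,-0.8,0,0],[0,0,0,0,-0.5,0,0],[0,0,0,0,-0.3,0,0],[0,0,0,0,0,0,0]]}}

```text
time_s: 31.05
position: [536.2, 154.9, 112.8]
ee_rot: [-3.137, 0.158, -0.0]
wrist_force: [0.8, -0.3, -4.3]
opening: 25.7
```

Request:
{"op": "carry_out", "data": {"targets": [[0,0,0,0,0,0.2,0],[0,0,0,0,0,0.3,0],[0,0,0,0,0,0.4,0],[0,0,0,0,0,0.35,0],[0,0,0,0,0,0.25,0],[0,0,0,0,0,0.2,0],[0,0,0,0,0,0.1,0],[0,0,0,0,0,0.04,0],[0,0,0,0,0,0.02,0],[0,0,0,0,0,0,0]]}}

```text
time_s: 32.05
position: [536.5, 154.0, 66.2]
ee_rot: [-3.137, 0.16, -0.0]
wrist_force: [-0.0, -0.8, -4.8]
opening: 25.8
```

Request:
{"op": "carry_out", "data": {"targets": [[0,0,0,0,0,0.02,0],[0,0,0,0,0,0.02,0],[0,0,0,0,0,0.02,0],[0,0,0,0,0,0.02,0],[0,0,0,0,0,0,0],[0,0,0,0,0,0,0],[0,0,0,0,0,0,0],[0,0,0,0,0,0,0],[0,0,0,0,0,0,0],[0,0,0,0,0,0,0]]}}

```text
time_s: 33.05
position: [536.4, 153.9, 64.0]
ee_rot: [-3.137, 0.16, 0.0]
wrist_force: [0.6, 0.1, -4.3]
opening: 25.6
```

Request:
{"op": "carry_out", "data": {"targets": [[0,0,0,0,0,0.02,0],[0,0,0,0,0,0.02,0],[0,0,0,0,0,0.02,0],[0,0,0,0,0,0,0],[0,0,0,0,0,0,0],[0,0,0,0,0,0,0],[0,0,0,0,0,0,0],[0,0,0,0,0,0,0],[0,0,0,0,0,0,0],[0,0,0,0,0,0,0]]}}

```text
time_s: 34.05
position: [536.4, 153.9, 62.5]
ee_rot: [-3.137, 0.16, 0.0]
wrist_force: [-0.4, 0.6, -4.9]
opening: 25.9
```

Request:
{"op": "carry_out", "data": {"targets": [[0,0,0,0,0,0.02,0],[0,0,0,0,0,0,0],[0,0,0,0,0,0,0],[0,0,0,0,0,0,0],[0,0,0,0,0,0,0],[0,0,0,0,0,0,0],[0,0,0,0,0,0,0],[0,0,0,0,0,0,0],[0,0,0,0,0,0,0],[0,0,0,0,0,0,0]]}}

```text
time_s: 35.05
position: [536.4, 153.9, 62.0]
ee_rot: [-3.137, 0.16, 0.0]
wrist_force: [0.3, -0.5, -5.3]
opening: 25.9
```

Request:
{"op": "carry_out", "data": {"targets": [[0,0,0,0,0,0.02,0],[0,0,0,0,0,0,0],[0,0,0,0,0,0,0],[0,0,0,0,0,0,0],[0,0,0,0,0,0,0],[0,0,0,0,0,0,0],[0,0,0,0,0,0,0],[0,0,0,0,0,0,0],[0,0,0,0,0,0,0],[0,0,0,0,0,0,0]]}}

```text
time_s: 36.05
position: [536.5, 154.0, 61.6]
ee_rot: [-3.137, 0.16, -0.0]
wrist_force: [0.0, 1.2, 2.2]
opening: 26.0
```

Request:
{"op": "carry_out", "data": {"targets": [[0,0,0,0,0,0.02,0],[0,0,0,0,0,0,0],[0,0,0,0,0,0,0],[0,0,0,0,0,0,0],[0,0,0,0,0,0,0],[0,0,0,0,0,0,0],[0,0,0,0,0,0,0],[0,0,0,0,0,0,0],[0,0,0,0,0,0,0],[0,0,0,0,0,0,0]]}}

```text
time_s: 37.05
position: [536.7, 154.1, 61.5]
ee_rot: [-3.137, 0.16, -0.001]
wrist_force: [-1.0, 1.2, 8.3]
opening: 25.8
```

Request:
{"op": "carry_out", "data": {"targets": [[0,0,0,0,0,-0.01,0],[0,0,0,0,0,0,0],[0,0,0,0,0,0,0.4],[0,0,0,0,0,0,0.5],[0,0,0,0,0,0,0.7],[0,0,0,0,0,0,0.8],[0,0,0,0,0,0,0.8],[0,0,0,0,0,0,0.8],[0,0,0,0,0,0,0.8],[0,0,0,0,0,0,0.8]]}}

```text
time_s: 38.05
position: [536.4, 153.9, 61.2]
ee_rot: [-3.137, 0.16, 0.0]
wrist_force: [-0.2, 0.5, 0.1]
opening: 67.8
```

Request:
{"op": "carry_out", "data": {"targets": [[0,0,0,0,0,-0.1,0.8],[0,0,0,0,0,-0.3,0.8],[0,0,0,0,0,-0.5,0.8],[0,0,0,0,0,-0.7,0.8],[0,0,0,0,0,-0.8,0.8],[0,0,0,0,0.5,-0.8,0.8],[0,0,0,0,0.8,-0.7,0.8],[0,0,0,0,0.8,0,0.8],[0,0,0,0,0.8,0,0.8],[0,0,0,0,0.5,0,0.8]]}}

```text
time_s: 39.05
position: [527.9, 67.9, 159.9]
ee_rot: [3.137, -0.162, 0.002]
wrist_force: [0.0, -0.2, -0.5]
opening: 68.4
```

```bash
python3 -c "
from h import *
f,p=wrist('w16');s=manip.state();print(p[0],s['wrist_force'],s['opening'])
cv2.imwrite('pics/c16.png',cv2.resize(f['image'][80:300,60:400,::-1],None,fx=2.3,fy=2.3,interpolation=cv2.INTER_NEAREST))"
```

```text
[527.87188018  67.91113495 159.885856  ] [ 1.25447019 -2.84441268  0.24693332] 67.96912681095314
```

View pics/c16.png

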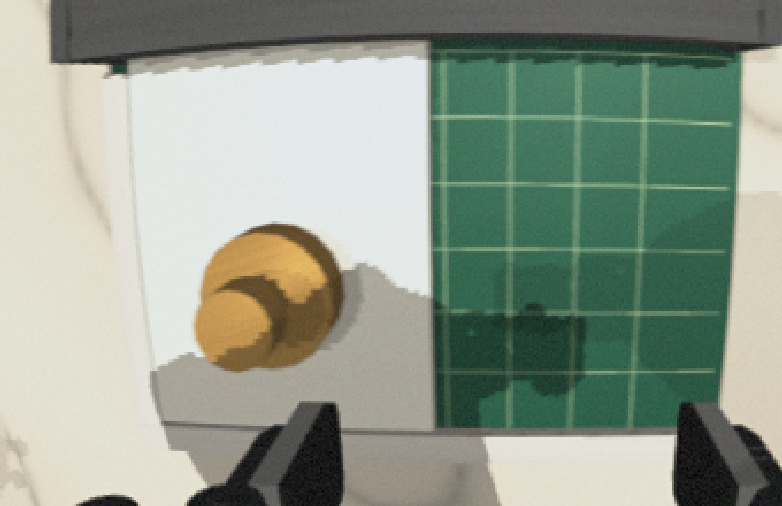

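The weight stands upright on the slab, wholly on it, and the slab still lies along the fence. I'll check the thin dark line at the front numerically (all 12 views are used).

```bash
python3 -c "
from h import *
np.set_printoptions(precision=1,suppress=True)
f,p=load('w16');im=f['image']
for c in (135,150,160,170): print(c,im[258:274,c].mean(1).astype(int))
print('right',260,im[258:276,260].mean(1).astype(int))
for r in (130,170,210): print('L',r,im[r,108:132].mean(1).astype(int))
print(onz(f,[[150,263],[150,264],[150,266],[150,268]],20,p)[:,:2])
f,p=load('w13');im=f['image']
for c in (140,160,180): print('w13',c,im[274:290,c].mean(1).astype(int))
"
```

```text
135 [161 163 158 162 157 111  99 132 145 146 148 146 147 146 147 147]
150 [161 159 162 159 163 160 103 105 137 147 152 146 146 145 149 149]
160 [162 162 159 161 162 160 129 101 128 145 149 148 148 145 145 148]
170 [159 159 163 159 160 158 156 107 106 137 147 143 121  78  47  30]
right 260 [ 46  47  50  47  49  50  49  59  96 100  99 117 148 149 147 149 148 147]
L 130 [222 222 224 224 224 224 222 204 215 226 229 230 228 230 231 228 229 229
 230 230 228 231 227 229]
L 170 [220 222 222 223 224 223 224 225 223 216 208 219 229 227 230 227 229 229
 229 229 229 229 230 228]
L 210 [218 221 218 219 218 221 221 222 223 222 222 223 222 214 208 218 227 229
 228 229 230 229 229 229]
[[479.1 199.9]
 [478.  200.1]
 [475.9 200.7]
 [473.7 201.3]]
w13 140 [163 165 161 161 131 102 124 147 148 150 149 147 147 154 180 205]
w13 160 [160 159 163 162 161 142  99 108 148 149 151 146 147 148 148 149]
w13 180 [161 163 161 162 163 160 155 104 107 148 150 138  88  29  28  31]
```

```bash
python3 -c "
from h import *
np.set_printoptions(precision=1,suppress=True)
f,p=load('w13');im=f['image']
for r in (130,150,230,260): print('R',r,im[r,242:262].mean(1).astype(int))
for r in (150,180,200): print('L',r,im[r,114:132].mean(1).astype(int))
# w9: fence face colour & gap
f6,p6=load('w9');i6=f6['image']
for r in (140,170): print('w9 L',r,i6[r,190:212].mean(1).astype(int))
# top-inner-edge of stop: right part vs under slab (brightness jump 100->148)
f,p=load('w16');im=cv2.cvtColor(f['image'],cv2.COLOR_RGB2GRAY).astype(float)
S=[];U=[]
for c in list(range(132,172,4)):
  col=im[256:274,c];d=col
  lo=int(np.argmin(d));up=np.interp(130,d[lo:lo-4:-1],np.arange(lo,lo-4,-1));dn=np.interp(125,d[lo:lo+4],np.arange(lo,lo+4));S.append([c,256+up]);U.append([c,256+dn])
T=[];M=[]
for c in range(250,330,5):
  d=im[260:280,c]; T.append([c,260+np.interp(125,d[5:14],np.arange(5,14))]);M.append([c,260+np.interp(75,d[2:12],np.arange(2,12))])
s,u,t,m=[onz(f,q,z,p)[:,:2] for q,z in((S,20),(U,20),(T,20),(M,12))]
e=np.array([.9945,-.1063]);
for n,q in dict(slab=s,stop_at_slab=u,stop_right=t,mat_end=m).items():
  k=np.polyfit(q[:,1],q[:,0],1);print(n,'x@y=200,160,100',np.polyval(k,[200,160,100]),np.degrees(np.arctan(k[0])))
"
```

```text
R 130 [233 232 233 235 234 232 199 111  79  81  85  91 118 134 116  90  91  93
  95  93]
R 150 [233 233 234 233 234 234 194 129 110 119 134 135 141 171 147 137 142 143
 143 145]
R 230 [166 165 164 164 164 164 168 156  98  50  39  48  45  60  91  58  48  46
  51  51]
R 260 [162 165 160 164 160 162 163 165 145  98  53  43  40  50  65  73  55  46
  45  45]
L 150 [225 226 227 227 223 182 230 230 232 231 231 231 231 230 229 231 231 231]
L 180 [224 223 224 225 228 226 221 197 221 231 232 229 230 230 231 231 229 231]
L 200 [224 222 223 225 224 225 225 224 222 195 222 230 230 231 230 230 230 230]
w9 L 140 [227 227 227 227 229 230 228 228 176 111  99  77  72  72  74  86 129 220
 233 232 232 232]
w9 L 170 [225 225 224 225 226 228 228 228 228 177 102  98  72  70  74  80  91 187
 233 232 231 232]
slab x@y=200,160,100 [478.5 474.1 467.5] 6.276881162624283
stop_at_slab x@y=200,160,100 [476.3 472.1 465.8] 5.984743776220012
stop_right x@y=200,160,100 [474.4 470.9 465.5] 5.067387874364733
mat_end x@y=200,160,100 [473.1 470.7 467. ] 3.5124413962383447
```

The front dark line is a real, parallel gap of about 2 mm. The fence side is within 0.5 mm. I'll mend it with one more light press behind the weight and a short pull forward.

Request:
{"op": "carry_out", "data": {"targets": [[0,0,0,0.2,-0.4,0,0.6],[0,0,0,0.4,-0.7,0,0.6],[0,0,0,0.5,-0.8,0,0.6],[0,0,0,0.5,-0.8,0,0.6],[0,0,0,0.3,-0.6,0.2,0.6],[0,0,0,0.14,-0.26,0.5,0.6],[0,0,0,0,0,0.6,0.6],[0,0,0,0,0,0.6,0.6],[0,0,0,0,0,0.4,0.6],[0,0,0,0,0,0.2,0.6]]}}

```text
time_s: 40.1
position: [586.9, 151.8, 94.8]
ee_rot: [3.137, -0.161, -0.003]
wrist_force: [-0.1, 0.0, 0.8]
opening: 51.2
```

Request:
{"op": "carry_out", "data": {"targets": [[0,0,0,0,0,0.3,0.6],[0,0,0,0,0,0.5,0.6],[0,0,0,0,0,0.5,0.6],[0,0,0,0,0,0.4,0.6],[0,0,0,0,0,0.3,0.6],[0,0,0,0,0,0.2,0.6],[0,0,0,0,0,0.1,0.6],[0,0,0,0,0,0.06,0.6],[0,0,0,0,0,0,0.6],[0,0,0,0,0,0,0.6]]}}

```text
time_s: 41.1
position: [587.7, 152.7, 37.6]
ee_rot: [-3.137, 0.16, -0.001]
wrist_force: [0.2, 0.3, 0.0]
opening: 51.3
```

Request:
{"op": "carry_out", "data": {"targets": [[0,0,0,0,0,0.06,0.6],[0,0,0,0,0,0.06,0.6],[0,0,0,0,0,0.06,0.6],[0,0,0,0,0,0.03,0.6],[0,0,0,0,0,0.02,0.6],[0,0,0,0,0,0.02,0.6],[0,0,0,0,0,0.02,0.6],[0,0,0,0,0,0.02,0.6],[0,0,0,0,0,0.02,0.6],[0,0,0,0,0,0,0.6]]}}

```text
time_s: 42.1
position: [587.5, 152.7, 29.5]
ee_rot: [-3.137, 0.16, 0.0]
wrist_force: [0.0, 0.1, 0.2]
opening: 51.1
```

Request:
{"op": "carry_out", "data": {"targets": [[0,0,0,0,0,0.02,0.6],[0,0,0,0,0,0.02,0.6],[0,0,0,0,0,0,0.6],[0,0,0,0,0,0,0.6],[0,0,0,0,0,0,0.6],[0,0,0,0,0,0,0.6],[0,0,0,0,0,0,0.6],[0,0,0,0,0,0,0.6],[0,0,0,0,0,0,0.6],[0,0,0,0,0,0,0.6]]}}

```text
time_s: 43.1
position: [587.5, 152.7, 28.5]
ee_rot: [-3.137, 0.16, 0.0]
wrist_force: [0.4, -0.1, -0.1]
opening: 51.4
```

Request:
{"op": "carry_out", "data": {"targets": [[0,0,0,0,0,0.02,0.6],[0,0,0,0,0,0.01,0.6],[0,0,0,0,0,0,0.6],[0,0,0,0,0,0,0.6],[0,0,0,0,0,0,0.6],[0,0,0,0,0,0,0.6],[0,0,0,0,0,0,0.6],[0,0,0,0,0,0,0.6],[0,0,0,0,0,0,0.6],[0,0,0,0,0,0,0.6]]}}

```text
time_s: 44.1
position: [587.5, 152.7, 27.8]
ee_rot: [-3.137, 0.16, 0.0]
wrist_force: [-0.6, -0.1, 5.2]
opening: 51.2
```

Request:
{"op": "carry_out", "data": {"targets": [[0,0,0,0,0,0.01,0.6],[0,0,0,0,0,0.01,0.6],[0,0,0,0,0,0,0.6],[0,0,0,-0.03,0,0,0.6],[0,0,0,-0.04,0,0,0.6],[0,0,0,-0.04,0,0,0.6],[0,0,0,-0.04,0,0,0.6],[0,0,0,-0.02,0,0,0.6],[0,0,0,0,0,0,0.6],[0,0,0,0,0,0,0.6]]}}

```text
time_s: 45.1
position: [584.5, 153.2, 27.8]
ee_rot: [-3.137, 0.16, -0.003]
wrist_force: [3.6, -1.1, 5.9]
opening: 51.1
```

```bash
python3 -W ignore -c "
from gap import *
f,p=wrist('w17');print(p[0],manip.state()['wrist_force']);gap(f,p)" 2>&1 | grep -v Warn
```

```text
Traceback (most recent call last):
  File "gap.py", line 10, in gap
    A=onz(f,a,12,p)[:,:2];B=onz(f,b,20,p)[:,:2]
      ~~~^^^^^^^^^^
  File "h.py", line 14, in onz
    o,d=rays(f,px,pose); return o+d*((z-o[2])/d[:,2])[:,None]
        ~~~~^^^^^^^^^^^
  File "h.py", line 5, in rays
    px=np.atleast_2d(np.array(px,float)); u=(px-[f['cx'],f['cy']])/[f['fx'],f['fy']]
                                             ~~^~~~~~~~~~~~~~~~~~
ValueError: operands could not be broadcast together with shapes (1,0) (2,) 
[584.5 153.2  27.8] [ 4.5 -0.4  5.9]
```

Request:
{"op": "carry_out", "data": {"targets": [[0,0,0,0,0,0.01,0.6],[0,0,0,0,0,0.01,0.6],[0,0,0,-0.02,0,0,0.6],[0,0,0,-0.03,0,0,0.6],[0,0,0,-0.03,0,0,0.6],[0,0,0,-0.03,0,0,0.6],[0,0,0,-0.03,0,0,0.6],[0,0,0,-0.02,0,0,0.6],[0,0,0,0,0,0,0.6],[0,0,0,0,0,0,0.6]]}}

```text
time_s: 46.15
position: [581.3, 153.6, 27.8]
ee_rot: [-3.137, 0.16, -0.006]
wrist_force: [6.7, -0.2, 9.7]
opening: 51.2
```

Request:
{"op": "carry_out", "data": {"targets": [[0,0,0,0,0,-0.1,0.6],[0,0,0,0,0,-0.4,0.6],[0,0,0,0,0,-0.9,0.6],[0,0,0,0,0,-1,0.6],[0,0,0,0,0,-1,0.6],[0,0,0,-0.4,0.8,-1,0.6],[0,0,0,-0.6,1,-0.8,0.6],[0,0,0,-0.6,1,0,0.6],[0,0,0,-0.4,0.7,0,0.6],[0,0,0,0,0,0,0.6]]}}

```text
time_s: 47.15
position: [519.4, 69.3, 157.3]
ee_rot: [3.136, -0.164, -0.001]
wrist_force: [0.5, -0.1, -0.1]
opening: 51.0
```

```bash
python3 -c "
from h import *
np.set_printoptions(precision=1,suppress=True)
f,p=wrist('w18');im=f['image'];print(p[0],manip.state()['wrist_force'])
fl=proj(f,[[478,223,20],[474,182,20],[560,214,20],[600,211,20]],p);print(fl)
c0=int(fl[0,0]);r0=int(fl[0,1])
for c in (c0+8,c0+16,c0+24,c0+32,c0+40): print(c,im[r0-8:r0+12,c].mean(1).astype(int))
for q in fl[2:]:
  r=int(q[1]);c=int(q[0]);print('L',r,im[r,c-12:c+12].mean(1).astype(int))
hsv=cv2.cvtColor(im,cv2.COLOR_RGB2HSV)
m=((hsv[...,0]>8)&(hsv[...,0]<24)&(hsv[...,1]>110)).astype(np.uint8)
n,l,s,c=cv2.connectedComponentsWithStats(m)
for i in range(1,n):
  if s[i,4]>300:print('w',s[i],c[i],onz(f,c[i],42,p))
"
```

```text
[519.4  69.3 157.3] [1.3 0.1 0.3]
[[128.  258.4]
 [166.  259.8]
 [117.3 175.3]
 [113.1 131.8]]
136 [159 159 165 161 163 159 117 102 126 146 152 148 146 147 149 145 148 148
 150 179]
144 [163 160 160 162 164 165 134 101 116 144 147 149 150 148 145 148 146 149
 149 143]
152 [163 160 160 160 164 161 148 110 104 136 148 150 151 148 147 148 148 150
 148 147]
160 [163 161 162 160 164 161 161 119 100 120 147 151 152 150 146 148 150 146
 149 147]
168 [162 163 161 163 163 163 160 135 104 110 146 153 149 150 148 149 150 149
 149 146]
L 175 [215 221 223 223 223 224 222 223 227 226 219 187 229 231 229 230 231 231
 231 230 229 230 231 229]
L 131 [217 220 224 225 223 225 224 224 224 226 227 223 201 224 230 229 230 230
 230 230 230 230 229 231]
w [ 141  168   66   63 3240] [173.  200.3] [[535.  154.4  42. ]]
```

```bash
python3 -c "
from h import *
np.set_printoptions(precision=2,suppress=True)
for n in ('w16','w18'):
  f,p=load(n);im=f['image']
  hsv=cv2.cvtColor(im,cv2.COLOR_RGB2HSV)
  m=((hsv[...,0]>8)&(hsv[...,0]<24)&(hsv[...,1]>110)).astype(np.uint8)
  n_,l,s,c=cv2.connectedComponentsWithStats(m);i=1+np.argmax(s[1:,4])
  x,y,w,h=s[i,:4];print(n,onz(f,[[x+w/2,y],[x+w,y+h/2],c[i]],[42],p)[:,:2] if 0 else onz(f,[[x+w,y+h/2]],22+20,p)[:,:2],onz(f,[[x+w/2,y]],42,p)[:,:2])
  # sub-pixel widths of dark line and of stop face beyond the slab (mm at z=20)
  g=cv2.cvtColor(im,cv2.COLOR_RGB2GRAY).astype(float)
  for yy in (205,195,185,110,107,95,90,80):
    x0=478-(223-yy)*.1063
    P=np.array([[x0+t,yy+t*-.1063,20] for t in np.arange(-7,7.1,.5)])
    px=proj(f,P,p).astype(np.float32)
    v=cv2.remap(g.astype(np.float32),px[:,0:1],px[:,1:2],cv2.INTER_LINEAR).ravel()
    print(yy,v.astype(int))
"
```

```text
w16 [[532.01 124.7 ]] [[560.95 147.41]]
205 [149 148 147 147 147 146 147 148 149 149 150 151 151 146 142 130 117 110
 103 115 139 154 159 163 164 165 164 162 162]
195 [147 148 149 149 148 148 148 149 150 150 150 150 150 150 142 135 119 101
 103 112 129 153 165 166 166 164 163 163 163]
185 [150 149 148 147 147 147 148 150 150 149 149 150 149 145 139 128 116 111
 107 120 137 150 159 164 164 163 162 161 163]
110 [150 150 150 149 148 148 149 149 150 149 149 149 150 148 138 128 116 104
 109 115 132 151 157 161 162 163 163 163 162]
107 [148 149 149 148 147 147 149 150 150 150 150 150 149 146 136 127 115 104
 111 120 136 153 160 164 165 166 165 164 163]
95 [148 149 149 150 150 151 150 149 150 151 150 149 148 147 138 126 116 105
 100  98  97  95  87  71  59  54  51  52  52]
90 [148 148 148 149 149 148 149 150 150 150 150 149 148 147 137 120 109 103
 100 101 102 101  92  73  57  53  51  52  52]
80 [224 224 225 225 225 225 225 225 225 224 224 224 225 225 207 167 133 117
 106 109 110 105 100  89  81  80  79  77  75]
w18 [[532.48 125.56]] [[561.11 148.85]]
205 [149 149 149 149 148 148 148 148 14
[... 241 characters left out ...]
50 150 151 151 150 150 149 149 137 124 112
 100 109 121 139 157 163 162 163 164 164 164]
110 [147 149 151 151 150 150 150 150 150 151 153 152 150 147 145 132 115 107
 102 116 136 150 161 164 164 165 165 164 163]
107 [149 149 148 148 148 149 150 152 153 152 150 151 152 151 148 135 116 108
 105 119 140 154 165 167 166 165 163 164 165]
95 [150 149 148 148 148 148 149 150 150 150 149 149 149 149 148 140 118 104
 101  99  99  96  87  77  64  57  57  56  55]
90 [148 149 149 149 147 147 150 151 150 150 151 151 151 149 145 137 118 104
 100  97  97  95  87  77  63  54  53  53  53]
80 [225 226 227 227 226 226 225 224 224 224 224 225 226 225 219 206 160 122
 115 110 110 109 101  93  85  80  81  81  79]
```

Request:
{"op": "carry_out", "data": {"targets": [[0,0,0,0.3,-0.4,0,0.6],[0,0,0,0.5,-0.7,0,0.6],[0,0,0,0.5,-0.8,0,0.6],[0,0,0,0.5,-0.8,0,0.6],[0,0,0,0.4,-0.6,0.2,0.6],[0,0,0,0.16,-0.28,0.5,0.6],[0,0,0,0,0,0.6,0.6],[0,0,0,0,0,0.6,0.6],[0,0,0,0,0,0.4,0.6],[0,0,0,0,0,0.2,0.6]]}}

```text
time_s: 48.2
position: [587.8, 153.9, 92.8]
ee_rot: [3.137, -0.161, -0.003]
wrist_force: [0.1, -0.6, -0.5]
opening: 51.1
```

Request:
{"op": "carry_out", "data": {"targets": [[0,0,0,0,0,0.5,0.6],[0,0,0,0,0,0.6,0.6],[0,0,0,0,0,0.5,0.6],[0,0,0,0,0,0.4,0.6],[0,0,0,0,0,0.2,0.6],[0,0,0,0,0,0.1,0.6],[0,0,0,0,0,0.06,0.6],[0,0,0,0,0,0.04,0.6],[0,0,0,0,0,0,0.6],[0,0,0,0,0,0,0.6]]}}

```text
time_s: 49.2
position: [588.7, 154.6, 34.6]
ee_rot: [-3.137, 0.16, -0.001]
wrist_force: [0.3, -0.9, -0.1]
opening: 51.3
```

Request:
{"op": "carry_out", "data": {"targets": [[0,0,0,0,0,0.04,0.6],[0,0,0,0,0,0.04,0.6],[0,0,0,0,0,0.04,0.6],[0,0,0,0,0,0.04,0.6],[0,0,0,0,0,0.02,0.6],[0,0,0,0,0,0.02,0.6],[0,0,0,0,0,0.02,0.6],[0,0,0,0,0,0.02,0.6],[0,0,0,0,0,0.02,0.6],[0,0,0,0,0,0,0.6]]}}

```text
time_s: 50.2
position: [588.5, 154.6, 27.9]
ee_rot: [-3.138, 0.16, 0.0]
wrist_force: [-1.1, -0.2, 2.0]
opening: 51.2
```

Request:
{"op": "carry_out", "data": {"targets": [[0,0,0,0,0,0.02,0.6],[0,0,0,0,0,0.01,0.6],[0,0,0,0,0,0,0.6],[0,0,0,0,0,0,0.6],[0,0,0,0,0,0,0.6],[0,0,0,0,0,0,0.6],[0,0,0,0,0,0,0.6],[0,0,0,0,0,0,0.6],[0,0,0,0,0,0,0.6],[0,0,0,0,0,0,0.6]]}}

```text
time_s: 51.2
position: [588.6, 154.7, 27.8]
ee_rot: [3.137, -0.16, 0.0]
wrist_force: [-5.0, -1.7, 16.0]
opening: 51.3
```

Request:
{"op": "carry_out", "data": {"targets": [[0,0,0,-0.03,0,0,0.6],[0,0,0,-0.04,0,0,0.6],[0,0,0,-0.04,0,0,0.6],[0,0,0,-0.04,0,0,0.6],[0,0,0,-0.03,0,0.01,0.6],[0,0,0,-0.03,0,0,0.6],[0,0,0,-0.03,0,0,0.6],[0,0,0,-0.03,0,0,0.6],[0,0,0,-0.02,0,0,0.6],[0,0,0,0,0,0,0.6]]}}

```text
time_s: 52.2
position: [583.1, 155.4, 27.8]
ee_rot: [-3.137, 0.16, -0.006]
wrist_force: [6.8, -1.1, 7.8]
opening: 51.0
```

Request:
{"op": "carry_out", "data": {"targets": [[0,0,0,0,0,0.01,0.6],[0,0,0,-0.02,0,0,0.6],[0,0,0,-0.02,0,0.01,0.6],[0,0,0,-0.03,0,0,0.6],[0,0,0,-0.03,0,0,0.6],[0,0,0,-0.03,0,0,0.6],[0,0,0,-0.02,0,0,0.6],[0,0,0,0,0,0,0.6],[0,0,0,0,0,0,0.6],[0,0,0,0,0,0,0.6]]}}

```text
time_s: 53.2
position: [580.1, 155.7, 27.8]
ee_rot: [-3.136, 0.161, -0.008]
wrist_force: [7.5, -1.0, 11.6]
opening: 51.1
```

Request:
{"op": "carry_out", "data": {"targets": [[0,0,0,0,0,-0.1,0.6],[0,0,0,0,0,-0.4,0.6],[0,0,0,0,0,-0.9,0.6],[0,0,0,0,0,-1,0.6],[0,0,0,0,0,-1,0.6],[0,0,0,-0.4,0.8,-1,0.6],[0,0,0,-0.6,1,-0.8,0.6],[0,0,0,-0.6,1,0,0.6],[0,0,0,-0.4,0.7,0,0.6],[0,0,0,0,0,0,0.6]]}}

```text
time_s: 54.2
position: [517.6, 71.5, 156.8]
ee_rot: [3.136, -0.164, -0.001]
wrist_force: [0.7, 0.2, 0.4]
opening: 51.4
```

```bash
cat > fin.py <<'E'
from h import *
import sys
np.set_printoptions(precision=2,suppress=True)
n=sys.argv[1]
f,p=wrist(n);im=f['image'];print(p[0],manip.state()['wrist_force'])
for nm in ('w18',n):
  f,p=load(nm);im=f['image']
  hsv=cv2.cvtColor(im,cv2.COLOR_RGB2HSV)
  m=((hsv[...,0]>8)&(hsv[...,0]<24)&(hsv[...,1]>110)).astype(np.uint8)
  n_,l,s,c=cv2.connectedComponentsWithStats(m);i=1+np.argmax(s[1:,4])
  x,y,w,h=s[i,:4];print(nm,onz(f,[[x+w,y+h/2]],42,p)[:,:2],onz(f,[[x+w/2,y]],42,p)[:,:2])
  g=cv2.cvtColor(im,cv2.COLOR_RGB2GRAY).astype(np.float32)
  def prof(P):
    px=proj(f,P,p).astype(np.float32);return cv2.remap(g,px[:,0:1],px[:,1:2],cv2.INTER_LINEAR).ravel().astype(int)
  for yy in (205,190,112,90):
    x0=478-(223-yy)*.1063
    print('front',yy,prof([[x0+t,yy+t*-.1063,20] for t in np.arange(-3,6.1,.5)]))
  for xx in (540,580,605):
    y0=223-(xx-478)*.1068
    print('left',xx,prof([[xx+t*.1,y0+t,20] for t in np.arange(-5,5.1,.5)]))
E
python3 fin.py w19
```

```text
[517.64  71.46 156.83] [ 0.83  0.38 -0.15]
w18 [[532.48 125.56]] [[561.11 148.85]]
front 205 [148 150 151 151 150 148 146 136 123 113 106 108 125 140 155 167 166 166
 165]
front 190 [151 152 153 152 152 151 146 133 121 110 103 112 122 143 161 163 165 165
 165]
front 112 [151 151 152 151 151 148 146 132 115 107 102 117 136 149 160 163 163 164
 164]
front 90 [150 150 151 151 151 149 145 137 118 104 100  97  97  95  87  77  63  54
  53]
left 540 [231 231 231 231 231 231 231 232 232 227 221 213 205 201 214 225 225 226
 226 225 225]
left 580 [231 231 231 231 231 231 230 230 230 227 219 211 207 203 214 224 226 226
 226 226 225]
left 605 [231 231 231 231 231 231 232 232 231 231 225 208 196 208 220 224 227 228
 228 227 227]
w19 [[530.64 126.  ]] [[559.17 149.19]]
front 205 [150 152 152 152 151 150 145 139 138 138 145 158 163 163 163 163 164 164
 165]
front 190 [152 151 150 150 150 148 146 139 129 133 151 161 163 164 165 165 164 163
 164]
front 112 [150 149 149 148 148 147 142 138 140 144 154 162 162 162 162 162 163 164
 165]
front 90 [152 152 150 149 149 149 143 136 121 105 101 100  99  97  85  72  62  53
  52]
left 540 [230 230 230 230 230 230 230 230 229 228 220 209 207 211 216 221 225 225
 225 225 224]
left 580 [230 230 230 230 230 231 231 231 230 226 218 201 192 208 224 225 227 227
 227 227 226]
left 605 [231 230 230 230 230 230 231 231 230 224 209 198 201 206 216 226 227 227
 227 227 226]
```

The gap closed: the weight moved 1.9 mm forward with the slab, and the front line is now as faint as the fence line, under about 0.5 mm. Handing in.

```bash
python3 -c "
from cell import manip
print(manip.close_job())"
```

```text
the job is handed in; nothing more can be done
None
```

The slab is in the corner, flush with the front stop and the fence. The brass weight stands on it, upright and wholly on the glass, and the gripper is clear. I handed in at about 54 s of the 72 s allowed.

**How it went:** I drew the slab out with light two-finger presses and pushed it to the fence and stop, then set the weight down about 60 mm back from the stop. The set-down force was about 13 N, against a limit of 30 N.

**Out of order:** after the weight was on, I found about 2 mm of gap still showing along the front stop. I fixed it with two more presses behind the weight. The first did not move the slab. The second carried slab and weight forward about 1.9 mm. So the last 2 mm of the slide happened with the weight already on the slab.

**Last checks:**
- **Fit:** the gaps at stop and fence measure about 0.5 mm or less, near what the images can resolve. These last readings came from pixel profiles, because all 12 picture views were used.
- **Press:** it read mostly 5–12 N. The highest readings, at the end of a call, were 16 N, against the 20 N breaking load. I could not see the force within a call.
- **Bystanders:** my moves kept clear of the paint jar and brush cup, but I did not measure them again at the end.

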